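# Close the instrument tin and clamp it in its carrying cradle

### The job

Gently lower the open lid of the metal instrument tin until it is fully closed. Then pump the red two-bar trigger of the cradle's ratchet clamp, squeezing it and letting it spring right back, until the orange spring pad meets the tin and grips it against the fixed blue jaw; stop when the pad is pushed in about half of its spring travel, never to the bottom, and move the clamp only by its trigger. The program finishes while still holding the trigger squeezed, with the tin gripped; leave the vial, the bottle and the tape roll where they stand.

Things in the scene. Friction and masses are not known exactly. Their poses are not given: they have to be found in the camera images.
- trigger (a point): point fixed to the clamp, midway between the two upright red trigger bars, 105 mm above the table. Axes: y is the way the jaw travels (to the tin), z up, x away from the robot at yaw 0. Each bar: 30 mm (x) by 12 mm (y), z = 58 to 125 mm; outer faces 66 mm apart at rest, 36 mm fully squeezed. The housing below ends at z = 74 mm; all else on the clamp, lid closed, is below 95 mm
- grip_rear (a joint): travel of the rear red bar (away from the tin) towards the other, in m: 0 at rest, 0.015 fully squeezed. The bars are geared to move equally and oppositely: outer span = 66 mm minus twice this. A spring (3 N on each bar) pushes them apart; driving the jaw takes about 12 to 18 N on each bar
- grip_front (a joint): travel of the front red grip bar (nearer the tin), in m; always equal to grip_rear
- jaw (a joint): travel of the sliding blue jaw towards the tin, in m: 0 back, 0.064 fully out. A squeeze drives it as far as the trigger moves, less up to 5.5 mm before the ratchet (5.5 mm teeth) catches: mostly 11 mm, 9 to 15, for a full squeeze after a full release. It stays when the trigger springs back (16 N brake) and cannot be driven back
- pad (a joint): how far the orange spring pad is pushed in towards its blue jaw, in m: 0 free, 0.014 bottomed out. The spring is 1 N per mm, so 0.007 (half of the travel) means 7 N on the tin. The tin may slide up to a few mm (4 to 6 N friction) before the fixed jaw stops it
- pad_face (a point): centre of the orange pad's rubber face (60 mm wide, 36 mm high) that will meet the tin; axes as the clamp's, y towards the tin
- stop_face (a point): centre of the rubber face of the fixed blue jaw at the far end of the cradle, 104 mm wide, 48 mm high; the tin stands about 1 mm from it; axes as the clamp's
- tin_center (a point): centre of the loose metal instrument tin's body, 100 mm (x) by 130 mm (y) by 60 mm high, about 0.6 kg, standing at 12 mm height between two low side curbs of the cradle, axes as the clamp's; the pad meets its side 65 mm from this centre in -y
- lid (a joint): angle of the tin's hinged lid in rad: 0 closed, growing as it opens upward, 1.9 at most; a stiff hinge (0.085 N m) holds it at any angle
- lid_hinge (a point): hinge line of the lid, at the middle of the tin's top rim on the side away from the robot (+x of the clamp), at the lid's underside; its axes turn with the lid: at angle 0 they are the clamp's; y is the hinge line and the lid reaches 100 mm from it along its own -x, is 130 mm wide (y) and 8 mm thick (z, outwards)
- lid_edge (a point): middle of the lid's free edge, half-way through its 8 mm thickness, 100 mm from the hinge line; a black finger tab sticks out 11 mm farther there; axes turn with the lid
- vial: bystander: small brown glass jar with a white cap, 36 mm diameter, 65 mm high, loose beside the clamp; origin at the centre of its underside
- antiseptic: bystander: white plastic bottle with an orange cap, 56 mm diameter, 140 mm high, loose; origin at the centre of its underside
- tape: bystander: yellow tape roll lying flat, 64 mm outer diameter, 25 mm high, loose; origin at the centre of its underside
Not all that is in view belongs to the job. What is meant by the part that bears tin_center is not yellow, and is the smaller of those in its own colour.

How it is judged:
On the way, in this order (a step that is already met when the one before it is completed fails the run):
1. the lid is closed (value of joint lid below 0.04 rad), for 0.2 s.
2. the trigger is squeezed, with the pad still clear of the tin (value of joint grip_rear above 0.006 m and value of joint pad below 0.002 m and contact force between the fingers and grip_rear above 1 N), for 0.05 s.
3. the trigger is let spring back (value of joint grip_rear below 0.003 m), for 0.05 s.
At the end, for the whole second after the job is handed in: The lid is closed (under 0.04 rad); the tin stands flat and at rest, gripped between the pad (pushed in 3.5 to 11.5 mm, more than 2 N on the tin) and the fixed jaw (more than 0.3 N); the fingers still hold both trigger bars squeezed (more than 1.5 mm, more than 1 N on each) (value of joint lid below 0.04 rad and value of joint pad between 0.0035 and 0.0115 m and contact force between pad and tin above 2 N and contact force between stop_jaw and tin above 0.3 N and contact force between the fingers and grip_rear above 1 N and contact force between the fingers and grip_front above 1 N and value of joint grip_rear above 0.0015 m and angle between tin_center's own z axis and vertical below 0.05 rad and linear speed of tin below 0.02 m/s); the arm keeps its last pose, push and grip.
It fails at once if the spring pad is bottomed out, crushing the tin (value of joint pad above 0.013 m).
It fails at once if the lid is slammed (velocity of joint lid below -4 rad/s).
It fails at once if the robot pushes the sliding jaw or pad itself (contact force between any of the arm, the fingers and jaw above 4 N).
It fails at once if a bystander is moved or tipped (distance of any of vial, antiseptic, tape from where it was at the start of the episode above 0.02 m or angle between any of vial, antiseptic's own z axis and vertical above 0.4 rad).
It also fails if it takes over 72 s, if anything falls off the work surface, if the arm or the gripper's body presses on something with over 40 N, if the wrist force passes 120 N, or if a joint passes its speed limit or range.

### The arm

A 6-joint arm with a two-finger parallel gripper is mounted at the origin on the work surface. World frame = base frame: x ahead of the robot, y to its left, z up, the work surface at z = 0. Lengths are in m, angles in rad, forces in N, time in s.
With the tool pointing down it reaches from about 0.35 to 0.975 m from the base axis. Payload 4.9 kg.
Tool frame: the origin (TCP) lies midway between the tips of the shut fingers; the grasp point (between the pads) lies 19 mm behind it; z points along the fingers, y is the direction in which the jaws open and shut (so a half turn about z gives the same grasp; the last joint's range is limited). The gripper opens to 85 mm and grips with 20 to 120 N. Pads are 22 mm wide; open, the fingers measure 114 mm over their backs; the gripper's body (76 mm by 85 mm) begins 54 mm behind the grasp point. The pads swing forward as they close: fully open they stand 13 mm farther back than shut.
Start: joints at [-1.364, 0.053, 1.613, -0, 1.476, -0.119], TCP at [0.2, -0.592, 0.231] pointing down, gripper open.
Joint ranges: [-3.01, 3.01], [-1.01, 2.22], [0.06, 2.58], [-1.02, 4.17], [0.09, 2.62], [-3.14, 3.14]. Speed limits (rad/s): [2.57, 2.57, 3.14, 3.14, 3.14, 3.14].

### API

Orientations are given as a rotation vector (axis times angle).
In Python, from station import ctrl gives the robot as it stands.
- The arm moves only by the tool drive_tool, never from a script. Its argument "moves" is one flat list of numbers, 7 for each row, row after row: the turn, a rotation vector about the world's x, y, z in degrees, then the shift along the world's x, y, z in m, then the closure, from 0 (fully open) to 1 (shut). A call has exactly 5 rows; each row shifts and turns the commanded pose from where the row before left it; what a row does not reach is not made up. A row lasts 1/8 s, in which the tool goes at most 62.5 mm and 10.7 degrees, less where a joint would pass 70% of its speed; a pose out of reach is approached as far as the arm can. A call is refused whole if a number of a shift passes 0.0625 or a number of a turn 10.7, either way. A call with a gripper value outside its range is refused whole. The fingers move at their own pace and stop on an object; "newtons" is the grip in N (left out, the last holds). Time passes only in rows, so rows that do not move let the fingers close, or fill a call up. It gives the time, the measured TCP pose, the force and the opening at its end, in the units of the state.
- ctrl.get_obs(): the state, without advancing time (a new reading comes with each control period).
- ctrl.get_image(name): name is "side" or "top"; returns the picture (420x560x3 uint8, red, green, blue); there is no depth.
- ctrl.get_calibration(name): a dict with "fx", "fy", "cx", "cy" (pixels), "rvec" (rotation vector, rad) and "tvec" (3), from world to camera coordinates, as OpenCV has them. Camera axes: x right, y down, z forward; pixel columns grow to the right and rows downward; lengths in m; the calibration is good to about 2 mm. A picture is of the moment at which its call begins. get_calibration takes no time and is no camera call.
- ctrl.finish_job(): hands the job in, once; it reports no verdict.
The state is a dict: "t": time; "q": joint angles; "dq": joint speeds; "effort": joint torques, N m; "tool_pos": TCP position; "tool_rot": TCP orientation; "contact_force": force on the tool from outside, world axes, zero at the start; "wrist_torque": the same for the moment, N m; "opening": finger opening in m.
Only numpy, scipy, OpenCV 4.12 (cv2) and the standard library are available. Lean on these libraries where they do the work, as an engineer would, in place of code of your own. Each camera call takes 0.05 s, during which the arm holds its last target.

## Working session

There is one attempt and no reset: what is moved stays moved. The work goes in short steps, Python scripts to look and compute and a tool call to move; the robot and the scene stay as the last step left them, time stands still between calls to the robot, and variables do not carry over. Pictures are saved under pics/ and viewed, and the job is handed in when it is done.

Besides the shell and the picture viewer there is one more tool, called after ">>>" as name(argument=value, ...) on one line, values as JSON. drive_tool: Moves the arm, as the interface text tells. Its arguments: {"type":"object","properties":{"moves":{"type":"array","items":{"type":"number"}},"newtons":{"type":"number"}},"required":["moves"]}

```bash
mkdir -p pics; ls; python3 - <<'E'
from station import ctrl
import cv2
for n in("side","top"):
    cv2.imwrite(f"pics/{n}0.png",ctrl.get_image(n)[:,:,::-1]); print(ctrl.get_calibration(n))
o=ctrl.get_obs();print(o)
E
```

```text
pics
{'fx': 477.8765306826803, 'fy': 477.8765306826803, 'cx': 279.1607023344177, 'cy': 215.4953728877011, 'rvec': array([ 0.88323992, -2.58060446,  0.9791467 ]), 'tvec': array([0.3933554 , 0.29377274, 0.86946671])}
{'fx': 431.16001574308876, 'fy': 431.16001574308876, 'cx': 279.75642534038724, 'cy': 202.62999387519974, 'rvec': array([ 2.20097749, -2.17831442,  0.10697802]), 'tvec': array([-0.01259855,  0.48305013,  1.00096505])}
{'t': 0.1, 'q': array([-1.36396965e+00,  5.33392993e-02,  1.61417550e+00, -4.47399106e-06,
        1.47600386e+00, -1.18972545e-01]), 'dq': array([ 6.67786019e-04,  5.32499675e-04, -5.15860490e-03, -1.61147304e-04,
        4.81837570e-04,  8.99466565e-05]), 'effort': array([ 6.28771741e-04, -3.94904137e+01, -3.71362031e+01, -4.18770128e-05,
        3.90852729e-03,  2.51693655e-05]), 'tool_pos': array([ 0.19993822, -0.59155191,  0.23014468]), 'tool_rot': array([-3.09810305e+00, -5.09192465e-01,  1.39756292e-04]), 'contact_force': array([-0.12763645, -0.928524  ,  0.48023353]), 'wrist_torque': array([-0.03364829,  0.02999589, -0.0344967 ]), 'opening': 0.08523049937172603}
```

View pics/side0.png

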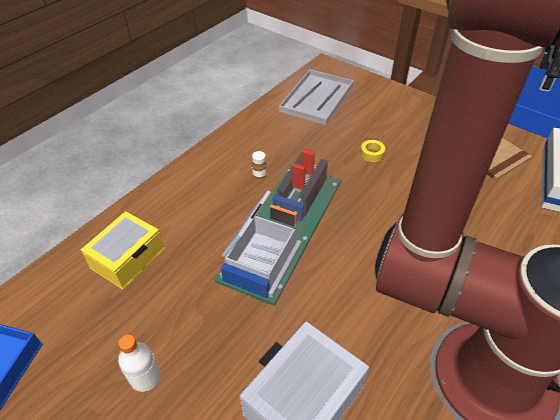

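View pics/top0.png

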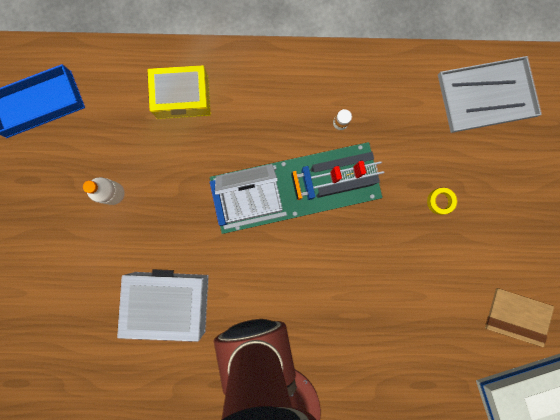

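```bash
cat > h.py <<'E'
import numpy as np, cv2
from station import ctrl
def cal(n):
    c=ctrl.get_calibration(n); R=cv2.Rodrigues(c['rvec'])[0]
    K=np.array([[c['fx'],0,c['cx']],[0,c['fy'],c['cy']],[0,0,1]]); return K,R,c['tvec'],c['rvec']
def plane(n,uv,z):
    K,R,t,_=cal(n); C=-R.T@t; d=R.T@np.linalg.inv(K)@np.array([uv[0],uv[1],1.]); return C+d*(z-C[2])/d[2]
def tri(u1,u2):
    P=[];
    for n in("side","top"):
        K,R,t,_=cal(n); P.append(K@np.c_[R,t])
    X=cv2.triangulatePoints(P[0],P[1],np.array(u1,float).reshape(2,1),np.array(u2,float).reshape(2,1)).ravel(); X=X[:3]/X[3]
    return X
def proj(n,X):
    K,R,t,r=cal(n); return cv2.projectPoints(np.atleast_2d(np.array(X,float)),r,t,K,None)[0][:,0]
def crop(n,im,x0,y0,x1,y1,s,f):
    cv2.imwrite(f,cv2.resize(im[y0:y1,x0:x1,::-1],None,fx=s,fy=s,interpolation=cv2.INTER_CUBIC))
E
python3 - <<'E'
from h import *
s=cv2.imread('pics/side0.png')[:,:,::-1];t=cv2.imread('pics/top0.png')[:,:,::-1]
crop('s',s,205,140,355,310,3.5,'pics/sc.png');crop('t',t,200,130,395,245,4,'pics/tc.png')
for n,im in(('side',s),('top',t)):
    h=cv2.cvtColor(im,cv2.COLOR_RGB2HSV)
    m=((h[...,0]<4)|(h[...,0]>176))&(h[...,1]>190)&(h[...,2]>90)
    k,l,st,c=cv2.connectedComponentsWithStats(m.astype(np.uint8))
    for i in range(1,k):
        if st[i,4]>15: print(n,'red',st[i],c[i])
    m=(h[...,0]>8)&(h[...,0]<18)&(h[...,1]>200)&(h[...,2]>170)
    k,l,st,c=cv2.connectedComponentsWithStats(m.astype(np.uint8))
    for i in range(1,k):
        if st[i,4]>15: print(n,'or',st[i],c[i])
E
```

```text
side or [121 347  10   6  32] [126.125 350.125]
top red [354 161  12  17 142] [359.40140845 168.82394366]
top red [331 166  11  17 124] [335.64516129 173.97580645]
```

View pics/sc.png

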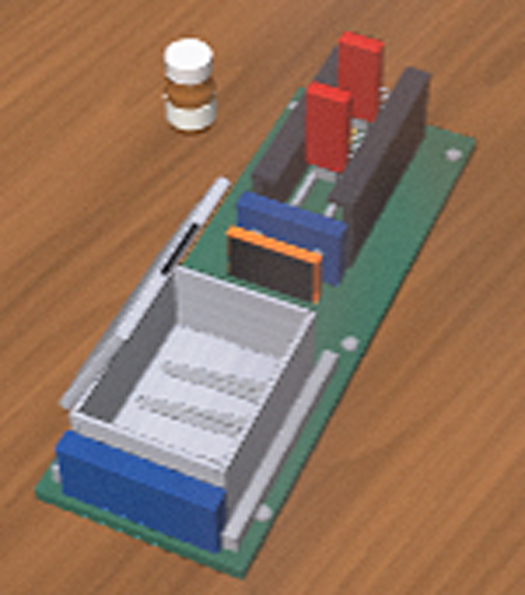

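View pics/tc.png

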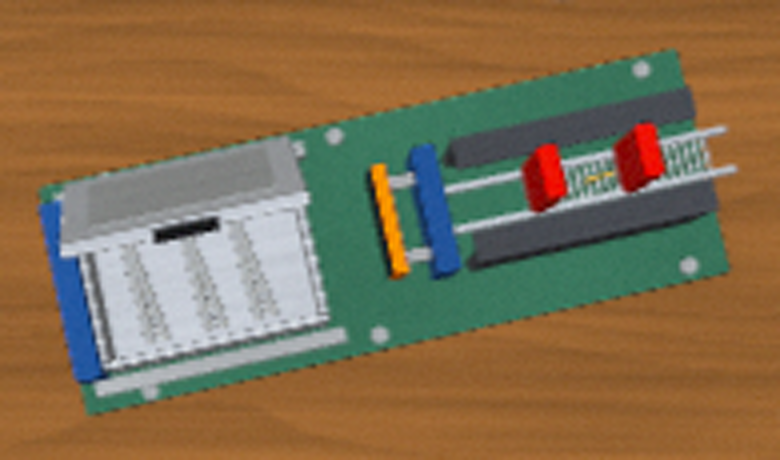

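```bash
python3 - <<'E'
from h import *
s=cv2.imread('pics/side0.png')[:,:,::-1];t=cv2.imread('pics/top0.png')[:,:,::-1]
crop('s',s,280,140,330,200,10,'pics/sc2.png');crop('t',t,320,150,390,195,10,'pics/tc2.png')
for n in('side','top'):
    K,R,tt,_=cal(n); print(n,-R.T@tt)
X=tri((256.4,210),(246.75,187.5));print('tab',X,proj('side',X),proj('top',X))
# base green corners top view z~? print at 0.012
for uv in((87,413),(37,187),(675,52),(730,270)):
    print(plane('top',(uv[0]/4+200-.4,uv[1]/4+130-.4),0.012))
E
```

```text
side [0.07973868 0.52004412 0.84864545]
top [0.40224995 0.0106965  1.03610219]
tab [0.50207798 0.06274901 0.17074553] [[256.96443077 210.06682115]] [[246.37871147 186.94744284]]
[0.41054029 0.12966773 0.012     ]
[0.5447857  0.16216852 0.012     ]
[ 0.63178519 -0.22067995  0.012     ]
[ 0.49974588 -0.25287095  0.012     ]
```

View pics/sc2.png

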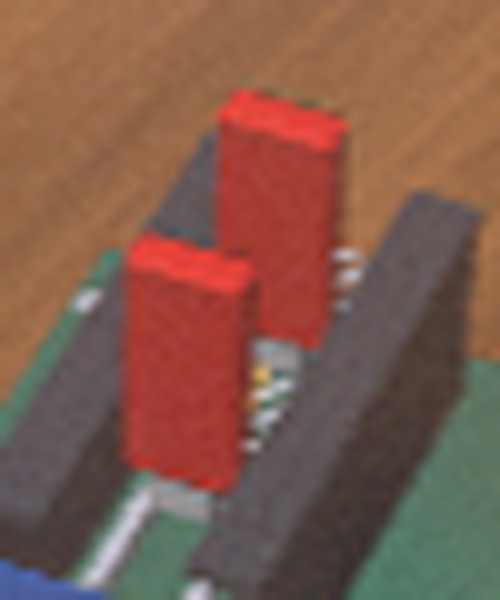

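View pics/tc2.png

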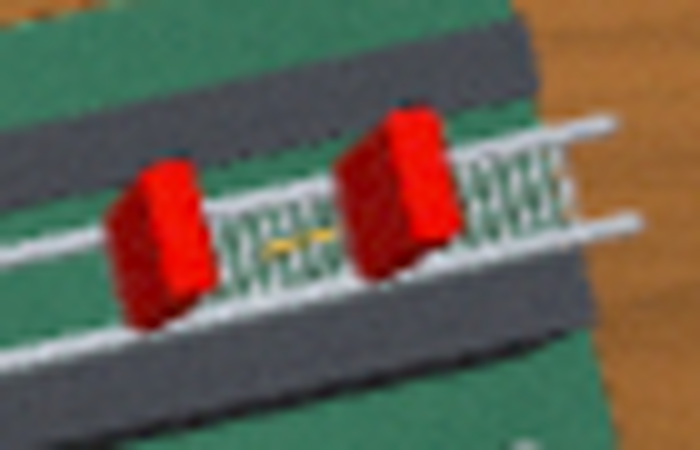

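```bash
cat >> h.py <<'E'
yaw=0.2265; cx=np.array([np.cos(yaw),np.sin(yaw),0]); cy=np.array([-np.sin(yaw),np.cos(yaw),0])
E
python3 - <<'E'
from h import *
c=.45
f=tri((299-c,166.4-c),(338.2-c,172.8-c)); r=tri((308.3-c,152-c),(362.4-c,167.3-c))
print('tri',f,r,np.linalg.norm(f-r))
for n,a,b in(('side',(299-c,166.4-c),(308.3-c,152-c)),('top',(338.2-c,172.8-c),(362.4-c,167.3-c))):
    A=plane(n,a,.125);B=plane(n,b,.125);print(n,A,B,(A+B)/2,np.linalg.norm(A-B),np.arctan2(-(A-B)[0],(A-B)[1]))
# pad/stop from top crop (scale4 off 200,130): orange top edge ends & blue stop
def P(u,v,z): return plane('top',(u/4+200-.4,v/4+130-.4),z)
T=(plane('top',(338.2-c,172.8-c),.125)+plane('top',(362.4-c,167.3-c),.125))/2
for nm,u,v,z in(('padL',372,166,.07),('padR',398,277,.07),('stopA',100,378,.07),('stopB',60,205,.07),('tinNear1',327,318,.072),('tinNear2',108,364,.072),('lidtop1',60,250,.172),('lidtop2',308,200,.172)):
    X=P(u,v,z);print(nm,X,'clamp rel',(X-T)@cx,(X-T)@cy)
X=tri((256.4,210),(246.75,187.5)); print('tab rel',(X-T)@cx,(X-T)@cy)
E
```

```text
tri [ 0.54205626 -0.12858043  0.12426759] [ 0.55430688 -0.18074187  0.12445552] 0.05358104269503811
side [ 0.54234248 -0.12748413  0.125     ] [ 0.55448245 -0.17989958  0.125     ] [ 0.54841246 -0.15369186  0.125     ] 0.05380295516369129 0.22759749761268416
top [ 0.54104049 -0.12904685  0.125     ] [ 0.5535715  -0.18103231  0.125     ] [ 0.54730599 -0.15503958  0.125     ] 0.05347442951386046 0.23653603458486433
padL [ 0.550999   -0.03506051  0.07      ] clamp rel 0.03054218159100009 0.11608527446071258
padR [ 0.48813812 -0.05016272  0.07      ] clamp rel -0.03410460503107135 0.11548536668002708
stopA [0.42963864 0.11608276 0.07      ] clamp rel -0.05377644837572053 0.290621787690211
stopB [0.52666365 0.1404562  0.07      ] clamp rel 0.046243878199015 0.29258394677320637
tinNear1 [ 0.46445375 -0.01036076  0.072     ] clamp rel -0.04824578170872965 0.1595894738488189
tinNear2 [0.43742802 0.11156658 0.072     ] clamp rel -0.04720022012570413 0.2844717114212784
lidtop1 [0.49076921 0.12626619 0.172     ] clamp rel 0.008079618751945735 0.2868171275458135
lidtop2 [0.51757436 0.00197163 0.172     ] clamp rel 0.006287503455774938 0.1596776687338755
tab rel 0.004835603854007471 0.22238269130285013
```

```bash
cat >> h.py <<'E'
yaw=0.231; cx=np.array([np.cos(yaw),np.sin(yaw),0]); cy=np.array([-np.sin(yaw),np.cos(yaw),0])
T0=np.array([.5478,-.1543,0])
def W(a,b,z): return T0+a*cx+b*cy+np.array([0,0,z])
def st():
    o=ctrl.get_obs();p=o['tool_pos'];R=cv2.Rodrigues(o['tool_rot'])[0]
    d=p-T0;print('t',round(o['t'],3),'pos',p.round(4),'clamp',[round(d@cx,4),round(d@cy,4),round(p[2],4)],'F',o['contact_force'].round(1),'open',round(o['opening'],4))
    y=R[:,1]; print('tool z',R[:,2].round(3),'yaw err deg',round(np.degrees(np.arctan2(y[0]*cy[1]-y[1]*cy[0],y@cy)),2)); return p
E
python3 - <<'E'
from h import *
p=st(); print((W(.065,.222,.25)-p).round(4),(W(.065,.222,.16)).round(4))
for th in np.arange(1.25,-0.06,-.1): 
    r=.085;print(round(th,2),W(.05-r*np.cos(th)+.008*np.sin(th)+.011,.222,.072+r*np.sin(th)+.008*np.cos(th)).round(4))
E
```

```text
t 0.1 pos [ 0.1999 -0.5916  0.2301] clamp [np.float64(-0.4387), np.float64(-0.346), np.float64(0.2301)] F [-0.1 -0.9  0.5] open 0.0852
tool z [-0.     0.002 -1.   ] yaw err deg 174.57
[0.3603 0.6682 0.0199] [0.5602 0.0767 0.16  ]
1.25 [0.5377 0.0714 0.1552]
1.15 [0.5297 0.0695 0.1529]
1.05 [0.5219 0.0677 0.1497]
0.95 [0.5146 0.0659 0.1458]
0.85 [0.5076 0.0643 0.1411]
0.75 [0.5011 0.0628 0.1358]
0.65 [0.4952 0.0614 0.1298]
0.55 [0.4899 0.0601 0.1232]
0.45 [0.4852 0.059  0.1162]
0.35 [0.4813 0.0581 0.1087]
0.25 [0.4781 0.0574 0.1008]
0.15 [0.4757 0.0568 0.0926]
0.05 [0.4741 0.0564 0.0842]
-0.05 [0.4733 0.0562 0.0757]
```

>>> drive_tool(moves=[0,0,-1.1,0.024,0.0445,0.01,1,0,0,-1.1,0.024,0.0445,0.01,1,0,0,-1.1,0.024,0.0445,0.01,1,0,0,-1.1,0.024,0.0445,0.01,1,0,0,-1,0.024,0.0445,0.01,1], newtons=60)

```text
t: 0.72
tool_pos: [0.3204, -0.3679, 0.2811]
tool_rot: [-3.12, -0.361, 0.0]
contact_force: [0.8, 0.5, -0.1]
opening: 0.0002
```

>>> drive_tool(moves=[0,0,0,0.024,0.0445,0,1,0,0,0,0.024,0.0445,0,1,0,0,0,0.024,0.0445,0,1,0,0,0,0.024,0.0445,0,1,0,0,0,0.024,0.0445,0,1])

```text
t: 1.35
tool_pos: [0.4404, -0.1454, 0.2809]
tool_rot: [-3.121, -0.363, 0.0]
contact_force: [0.7, -0.5, -0.4]
opening: 0.0001
```

>>> drive_tool(moves=[0,0,0,0.024,0.0445,0,1,0,0,0,0.024,0.0445,0,1,0,0,0,0.024,0.0445,0,1,0,0,0,0.024,0.0445,0,1,0,0,0,0.024,0.0445,0,1])

```text
t: 1.98
tool_pos: [0.5604, 0.0771, 0.2808]
tool_rot: [3.12, 0.363, -0.001]
contact_force: [0.0, -0.5, 0.4]
opening: 0.0
```

```bash
python3 - <<'E'
from h import *
p=st(); print((W(.065,.222,.16)-p).round(4))
E
```

```text
t 1.975 pos [0.5604 0.0771 0.2808] clamp [np.float64(0.0652), np.float64(0.2223), np.float64(0.2808)] F [ 0.  -0.5  0.4] open 0.0
tool z [-0.001 -0.    -1.   ] yaw err deg 179.95
[-1.000e-04 -4.000e-04 -1.208e-01]
```

Tracking is exact. Descend behind the lid to z=0.155.

>>> drive_tool(moves=[0,0,0,0,0,-0.04,1,0,0,0,0,0,-0.04,1,0,0,0,0,0,-0.025,1,0,0,0,0,0,-0.02,1,0,0,0,0,0,0,1])

```text
t: 2.6
tool_pos: [0.5588, 0.0753, 0.1542]
tool_rot: [-3.12, -0.363, 0.006]
contact_force: [-0.2, 0.2, -0.7]
opening: 0.0002
```

```bash
python3 - <<'E'
from h import *
p=st()
for n in("side","top"):
    im=ctrl.get_image(n); x=(190,130,345,290) if n=="side" else (190,120,380,250)
    crop(n,im,*x,4,f'pics/{n}1.png')
E
```

```text
t 2.6 pos [0.5588 0.0753 0.1542] clamp [np.float64(0.0632), np.float64(0.221), np.float64(0.1542)] F [-0.2  0.2 -0.7] open 0.0002
tool z [-0.004  0.    -1.   ] yaw err deg 179.98
```

View pics/side1.png

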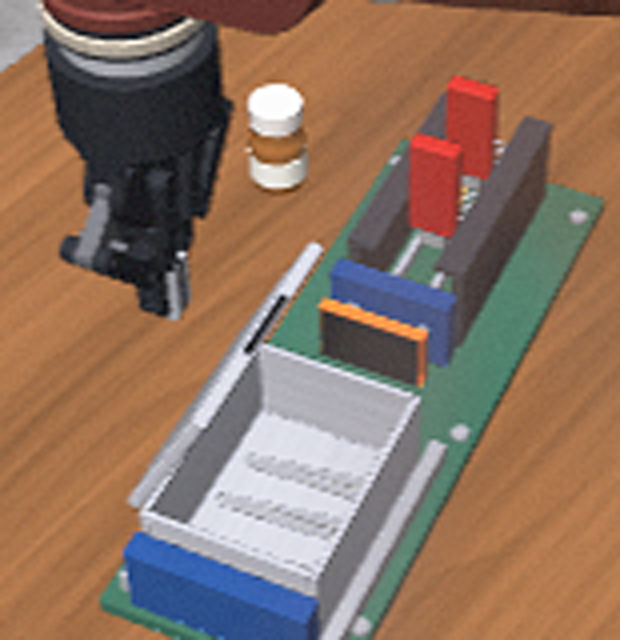

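View pics/top1.png

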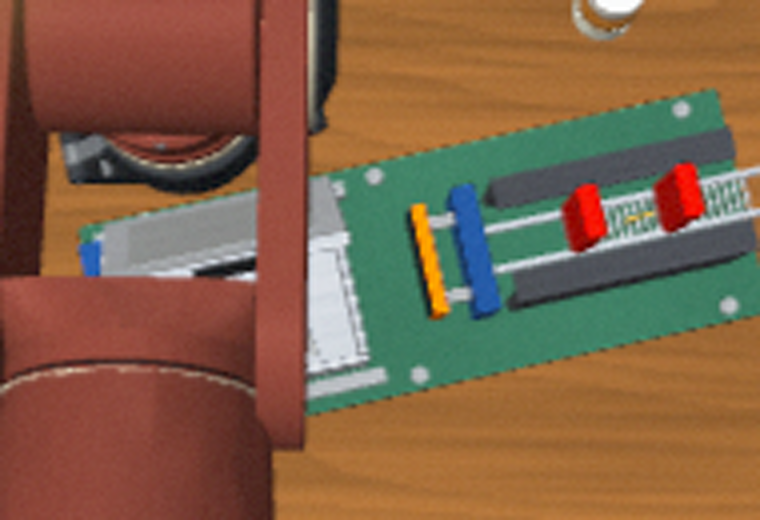

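>>> drive_tool(moves=[0,0,0,-0.011,-0.002,0,1,0,0,0,-0.01,-0.002,0,1,0,0,0,-0.008,-0.002,-0.0015,1,0,0,0,-0.008,-0.002,-0.003,1,0,0,0,-0.007,-0.002,-0.004,1])

```text
t: 3.32
tool_pos: [0.5158, 0.0653, 0.148]
tool_rot: [-3.12, -0.363, -0.002]
contact_force: [0.2, 1.2, 1.1]
opening: -0.0002
```

>>> drive_tool(moves=[0,0,0,-0.007,-0.0016,-0.0046,1,0,0,0,-0.0065,-0.0015,-0.0053,1,0,0,0,-0.006,-0.0014,-0.006,1,0,0,0,-0.0053,-0.0013,-0.0066,1,0,0,0,-0.0047,-0.0011,-0.007,1])

```text
t: 3.95
tool_pos: [0.4861, 0.0584, 0.1177]
tool_rot: [-3.12, -0.363, 0.001]
contact_force: [0.3, -0.1, 0.5]
opening: -0.0001
```

```bash
python3 - <<'E'
from h import *
p=st()
for n in("side",):
    im=ctrl.get_image(n); x=(190,130,345,290) if n=="side" else (190,120,380,250)
    crop(n,im,*x,4,f'pics/{n}2.png')
E
```

```text
t 3.95 pos [0.4861 0.0584 0.1177] clamp [np.float64(-0.0114), np.float64(0.2212), np.float64(0.1177)] F [ 0.3 -0.1  0.5] open -0.0001
tool z [-0.  0. -1.] yaw err deg 179.97
```

View pics/side2.png

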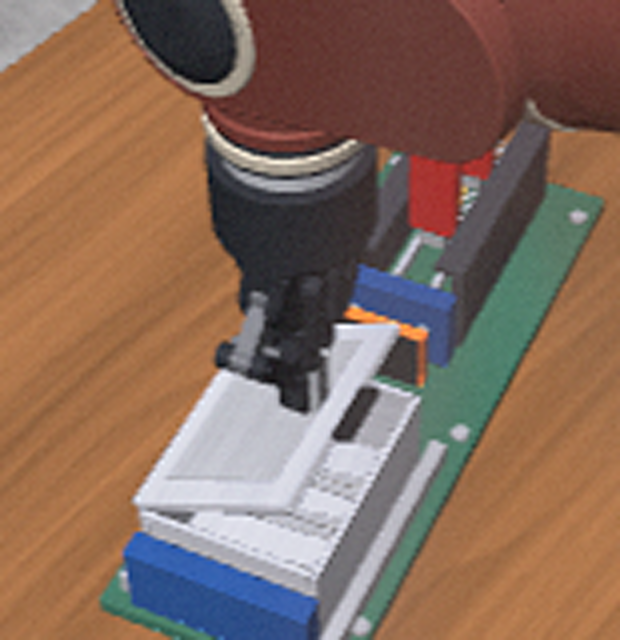

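>>> drive_tool(moves=[0,0,0,-0.0043,-0.001,-0.0072,1,0,0,0,-0.0037,-0.0009,-0.0077,1,0,0,0,-0.003,-0.0008,-0.008,1,0,0,0,-0.002,-0.0005,-0.0078,1,0,0,0,-0.001,0,-0.005,1])

```text
t: 4.62
tool_pos: [0.4721, 0.0552, 0.0818]
tool_rot: [3.121, 0.363, -0.001]
contact_force: [0.4, -1.1, 0.2]
opening: -0.0
```

>>> drive_tool(moves=[0,0,0,0,0,-0.001,1,0,0,0,0,0,-0.001,1,0,0,0,0,0,-0.001,1,0,0,0,0,0,-0.001,1,0,0,0,0,0,0,1])

```text
t: 5.25
tool_pos: [0.4727, 0.0553, 0.0804]
tool_rot: [3.12, 0.363, -0.001]
contact_force: [-5.9, 0.1, 10.9]
opening: -0.0001
```

>>> drive_tool(moves=[0,0,0,0,0,0.02,1,0,0,0,0,0,0.04,1,0,0,0,0,0,0.05,0.5,0,0,0,0.015,-0.04,0.014,0,0,0,0,0.015,-0.043,0,0])

```text
t: 5.88
tool_pos: [0.5043, -0.0285, 0.2055]
tool_rot: [3.119, 0.365, 0.008]
contact_force: [1.0, -0.0, 0.4]
opening: 0.0542
```

>>> drive_tool(moves=[0,0,0,0.016,-0.045,0,0,0,0,0,0.015,-0.042,0,0,0,0,0,0.0145,-0.04,0,0,0,0,0,0,0,0,0,0,0,0,0,0,0,0])

```text
t: 6.5
tool_pos: [0.5478, -0.1543, 0.2024]
tool_rot: [-3.12, -0.363, 0.001]
contact_force: [-0.6, -0.7, -0.1]
opening: 0.0855
```

```bash
python3 - <<'E'
from h import *
p=st(); print((W(0,0,.086)-p).round(4))
for n in("side","top"):
    im=ctrl.get_image(n); x=(190,130,345,290) if n=="side" else (190,120,390,250)
    crop(n,im,*x,4,f'pics/{n}3.png')
E
```

```text
t 6.5 pos [ 0.5478 -0.1543  0.2024] clamp [np.float64(0.0), np.float64(-0.0), np.float64(0.2024)] F [-0.6 -0.7 -0.1] open 0.0855
tool z [-0.     0.001 -1.   ] yaw err deg 179.98
[-0.      0.     -0.1164]
```

View pics/side3.png

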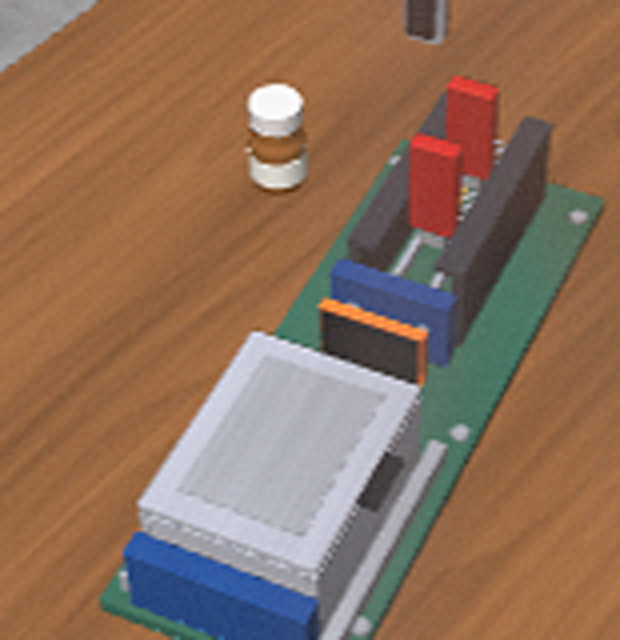

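View pics/top3.png

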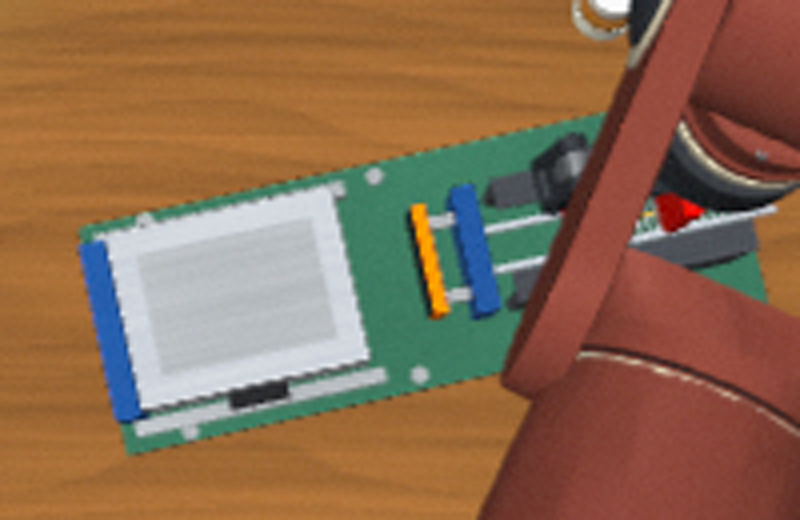

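>>> drive_tool(moves=[0,0,0,0,0,-0.04,0,0,0,0,0,0,-0.035,0,0,0,0,0,0,-0.025,0,0,0,0,0,0,-0.016,0,0,0,0,0,0,0,0])

```text
t: 7.22
tool_pos: [0.5473, -0.1537, 0.0856]
tool_rot: [-3.119, -0.364, 0.003]
contact_force: [-0.6, 0.3, 0.7]
opening: 0.0856
```

```bash
python3 - <<'E'
from h import *
p=st()
for n in("side","top"):
    im=ctrl.get_image(n); x=(190,130,345,290) if n=="side" else (190,120,390,250)
    crop(n,im,*x,4,f'pics/{n}4.png')
E
```

```text
t 7.225 pos [ 0.5473 -0.1537  0.0856] clamp [np.float64(-0.0004), np.float64(0.0007), np.float64(0.0856)] F [-0.6  0.3  0.7] open 0.0856
tool z [-0.002  0.001 -1.   ] yaw err deg 179.92
```

View pics/side4.png

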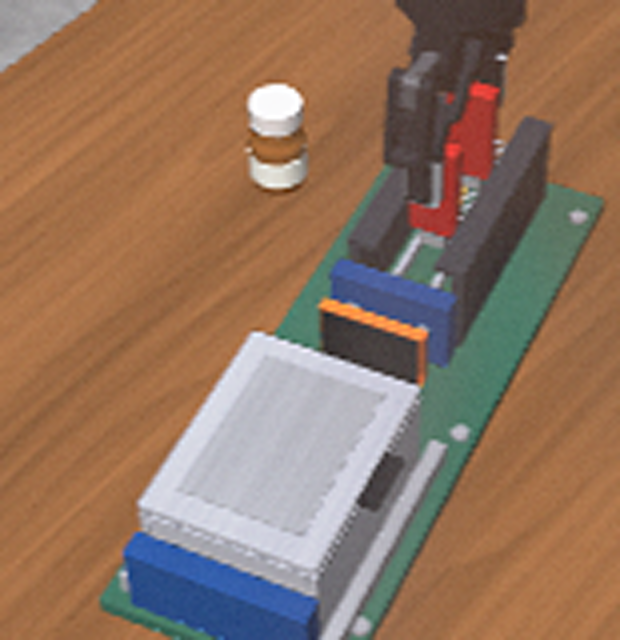

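View pics/top4.png

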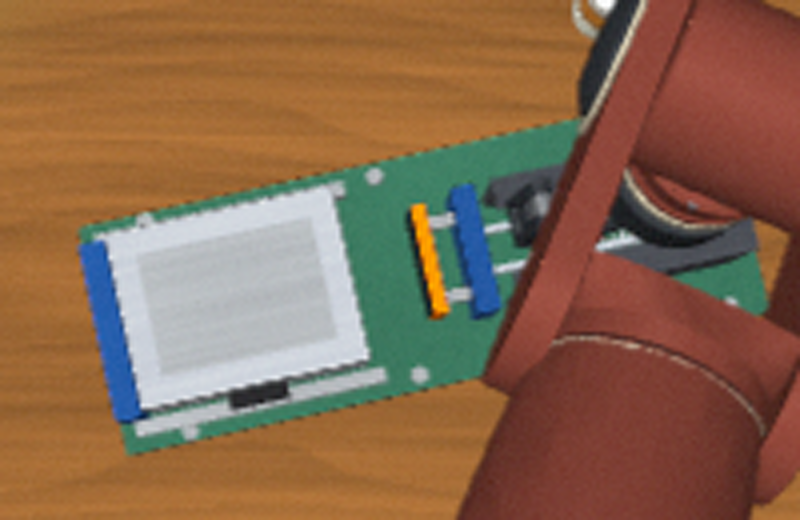

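>>> drive_tool(moves=[0,0,0,0,0,0,0.2,0,0,0,0,0,0,0.3,0,0,0,0,0,0,0.45,0,0,0,0,0,0,0.65,0,0,0,0,0,0,0.65], newtons=50)

```text
t: 7.95
tool_pos: [0.55, -0.1556, 0.0915]
tool_rot: [3.119, 0.362, 0.006]
contact_force: [-5.8, 0.9, 16.7]
opening: 0.0335
```

```bash
cat >> h.py <<'E'
def snap(k):
    st()
    for n in("side","top"):
        im=ctrl.get_image(n); cv2.imwrite(f'pics/full_{n}{k}.png',im[:,:,::-1])
        x=(190,130,345,290) if n=="side" else (190,130,340,240)
        crop(n,im,*x,4 if n=="side" else 5,f'pics/{n}{k}.png')
E
python3 -c "
from h import *
snap(5)"
```

```text
t 7.95 pos [ 0.55   -0.1556  0.0915] clamp [np.float64(0.0019), np.float64(-0.0018), np.float64(0.0915)] F [-5.8  0.9 16.7] open 0.0335
tool z [ 0.004 -0.001 -1.   ] yaw err deg 179.98
```

View pics/side5.png

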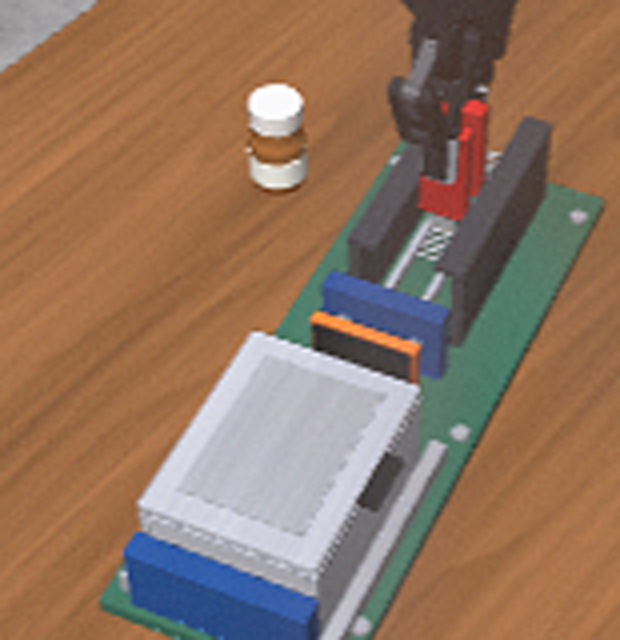

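View pics/top5.png

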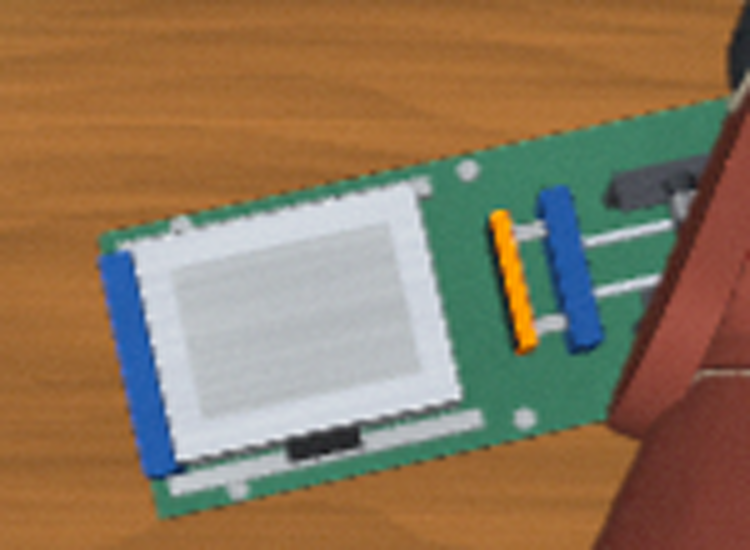

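```bash
cat >> h.py <<'E'
def meas(k):
    im=cv2.imread(f'pics/full_top{k}.png'); h=cv2.cvtColor(im,cv2.COLOR_BGR2HSV).astype(int)
    out={}
    ys=np.arange(.04,.32,.0005)
    def prof(z,xs):
        H=[]
        for x in xs:
            uv=proj('top',[W(x,y,z) for y in ys]).astype(np.float32)
            H.append(cv2.remap(im,uv[:,0].reshape(1,-1),uv[:,1].reshape(1,-1),cv2.INTER_LINEAR)[0])
        return np.mean(H,0)
    for nm,z in (('low',.064),):
        p=prof(z,np.arange(-.02,.021,.002)); b,g,r=p.T
        o=(r-b)-0; orange=(r>150)&(b<80)&(g>70)
        blue=(b-r>40)
        for n2,m in(('orange',orange),('blue',blue)):
            i=np.where(m)[0]
            if len(i):
                s=np.split(i,np.where(np.diff(i)>3)[0]+1); out[n2]=[(round(ys[a[0]],4),round(ys[a[-1]],4)) for a in s if len(a)>5]
    p=prof(.08,np.arange(-.035,.036,.005)); w=np.where(p.min(1)>165)[0]; out['lidwhite']=(ys[w[0]],ys[w[-1]]) if len(w) else None
    print(k,out)
E
cp pics/top0.png pics/full_top0.png
python3 -c "
from h import *
meas(0);meas(5)"
```

```text
0 {'orange': [(np.float64(0.1075), np.float64(0.116)), (np.float64(0.308), np.float64(0.311))], 'blue': [(np.float64(0.0765), np.float64(0.097)), (np.float64(0.289), np.float64(0.3045))], 'lidwhite': (np.float64(0.15950000000000011), np.float64(0.2850000000000002))}
5 {'orange': [(np.float64(0.118), np.float64(0.1265)), (np.float64(0.307), np.float64(0.3195))], 'blue': [(np.float64(0.087), np.float64(0.1075)), (np.float64(0.289), np.float64(0.3045))], 'lidwhite': (np.float64(0.1590000000000001), np.float64(0.2865000000000002))}
```

>>> drive_tool(moves=[0,0,0,0,0,0,0.4,0,0,0,0,0,0,0.2,0,0,0,0,0,0,0.05,0,0,0,0,0,0,0.05,0,0,0,0,0,0,0.05])

```text
t: 8.68
tool_pos: [0.5477, -0.1544, 0.0862]
tool_rot: [-3.12, -0.363, 0.001]
contact_force: [-1.0, -0.8, -0.4]
opening: 0.0812
```

```bash
python3 -c "
from h import *
snap(6);meas(6)"
```

```text
t 8.675 pos [ 0.5477 -0.1544  0.0862] clamp [np.float64(-0.0001), np.float64(-0.0001), np.float64(0.0862)] F [-1.  -0.8 -0.4] open 0.0812
tool z [-0.001  0.001 -1.   ] yaw err deg 179.97
6 {'orange': [(np.float64(0.118), np.float64(0.1265)), (np.float64(0.307), np.float64(0.3195))], 'blue': [(np.float64(0.087), np.float64(0.1075)), (np.float64(0.289), np.float64(0.3045))], 'lidwhite': (np.float64(0.1590000000000001), np.float64(0.2865000000000002))}
```

View pics/side6.png

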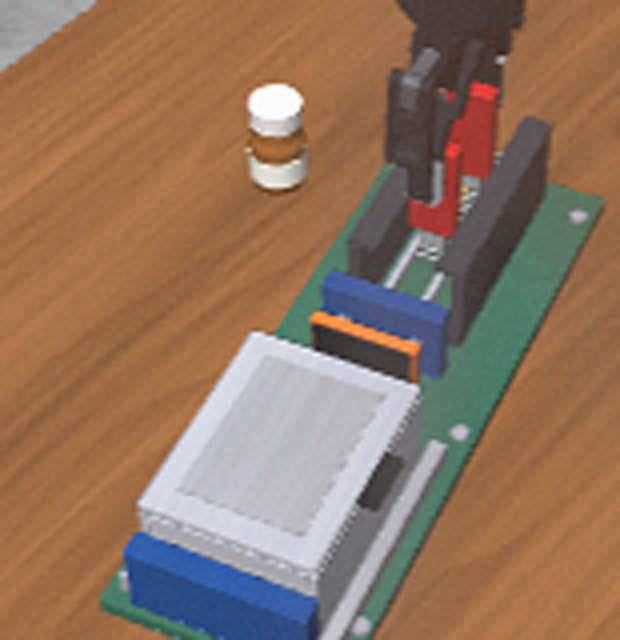

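The jaw stayed put and the trigger sprang back (bars apart at about (435,190) and (480,130) in the crop). Next is squeeze 2, raising the TCP slightly while closing.

>>> drive_tool(moves=[0,0,0,0,0,0,0.2,0,0,0,0,0,0.001,0.3,0,0,0,0,0,0.002,0.45,0,0,0,0,0,0.002,0.65,0,0,0,0,0,0,0.65], newtons=40)

```text
t: 9.4
tool_pos: [0.5485, -0.1559, 0.0923]
tool_rot: [3.118, 0.362, 0.002]
contact_force: [1.3, -4.9, 1.1]
opening: 0.0344
```

>>> drive_tool(moves=[0,0,0,0,0,0,0.4,0,0,0,0,0,0,0.2,0,0,0,0,0,-0.002,0.05,0,0,0,0,0,-0.003,0.05,0,0,0,0,0,0,0.05])

```text
t: 10.02
tool_pos: [0.5478, -0.1542, 0.0862]
tool_rot: [-3.12, -0.363, 0.001]
contact_force: [-0.8, 0.9, -0.4]
opening: 0.0811
```

```bash
python3 -c "
from h import *
snap(7);meas(7)"
```

```text
t 10.025 pos [ 0.5478 -0.1542  0.0862] clamp [np.float64(0.0), np.float64(0.0001), np.float64(0.0862)] F [-0.8  0.9 -0.4] open 0.0811
tool z [-0.001  0.001 -1.   ] yaw err deg 179.95
7 {'orange': [(np.float64(0.129), np.float64(0.1375)), (np.float64(0.307), np.float64(0.3195))], 'blue': [(np.float64(0.098), np.float64(0.1175)), (np.float64(0.289), np.float64(0.3045))], 'lidwhite': (np.float64(0.1590000000000001), np.float64(0.2865000000000002))}
```

>>> drive_tool(moves=[0,0,0,0,0,0,0.2,0,0,0,0,0,0.001,0.3,0,0,0,0,0,0.002,0.45,0,0,0,0,0,0.002,0.65,0,0,0,0,0,0,0.65])

```text
t: 10.75
tool_pos: [0.5486, -0.1559, 0.0924]
tool_rot: [3.118, 0.362, 0.002]
contact_force: [0.1, -4.9, 1.2]
opening: 0.034
```

>>> drive_tool(moves=[0,0,0,0,0,0,0.4,0,0,0,0,0,0,0.2,0,0,0,0,0,-0.002,0.05,0,0,0,0,0,-0.003,0.05,0,0,0,0,0,0,0.05])

```text
t: 11.38
tool_pos: [0.5478, -0.1542, 0.0862]
tool_rot: [-3.12, -0.363, 0.001]
contact_force: [0.2, 1.4, -0.0]
opening: 0.0813
```

```bash
python3 -c "
from h import *
snap(8);meas(8)"
```

```text
t 11.375 pos [ 0.5478 -0.1542  0.0862] clamp [np.float64(-0.0), np.float64(0.0001), np.float64(0.0862)] F [ 0.2  1.4 -0. ] open 0.0813
tool z [-0.001  0.001 -1.   ] yaw err deg 179.96
8 {'orange': [(np.float64(0.14), np.float64(0.1485)), (np.float64(0.307), np.float64(0.3195))], 'blue': [(np.float64(0.109), np.float64(0.128)), (np.float64(0.289), np.float64(0.3045))], 'lidwhite': (np.float64(0.1590000000000001), np.float64(0.2865000000000002))}
```

View pics/top8.png

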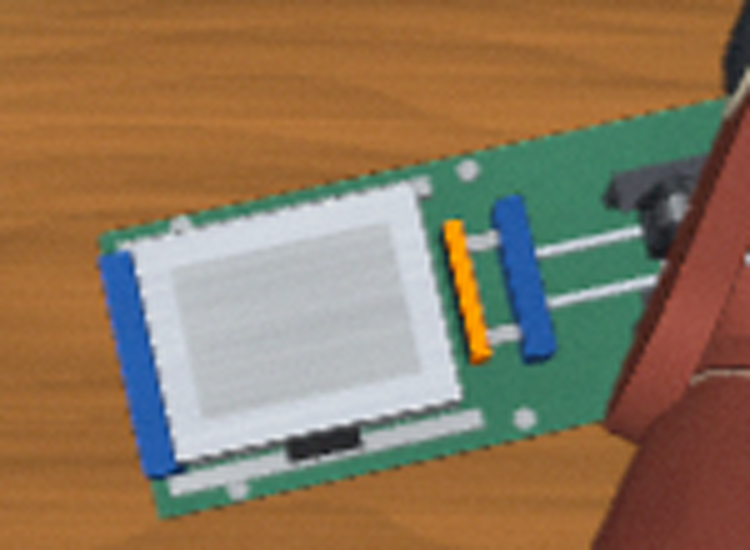

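View pics/side8.png

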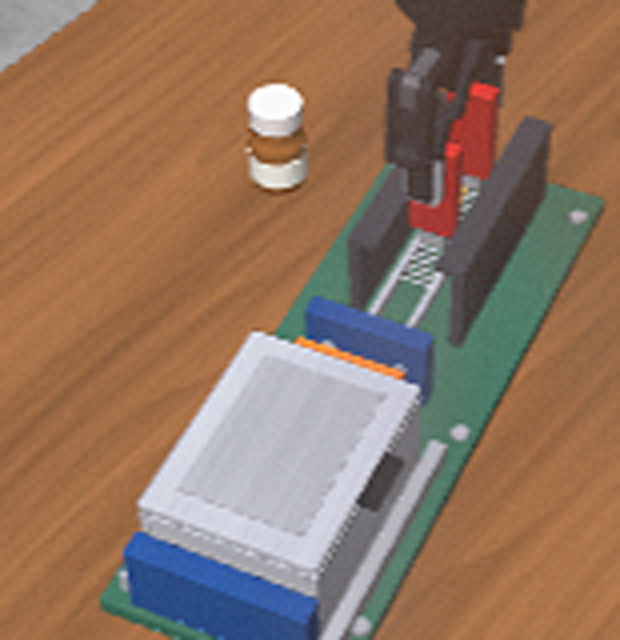

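>>> drive_tool(moves=[0,0,0,0,0,0,0.2,0,0,0,0,0,0.001,0.3,0,0,0,0,0,0.002,0.45,0,0,0,0,0,0.002,0.65,0,0,0,0,0,0,0.65])

```text
t: 12.1
tool_pos: [0.5486, -0.1559, 0.0924]
tool_rot: [3.118, 0.362, 0.002]
contact_force: [0.5, -5.0, 1.0]
opening: 0.0345
```

```bash
python3 -c "
from h import *
snap(9);meas(9)"
```

```text
t 12.1 pos [ 0.5486 -0.1559  0.0924] clamp [np.float64(0.0004), np.float64(-0.0017), np.float64(0.0924)] F [ 0.5 -5.   1. ] open 0.0345
tool z [ 0.002 -0.002 -1.   ] yaw err deg 179.98
9 {'orange': [(np.float64(0.1475), np.float64(0.156)), (np.float64(0.307), np.float64(0.3195))], 'blue': [(np.float64(0.12), np.float64(0.1385)), (np.float64(0.289), np.float64(0.3045))], 'lidwhite': (np.float64(0.1590000000000001), np.float64(0.2865000000000002))}
```

View pics/top9.png

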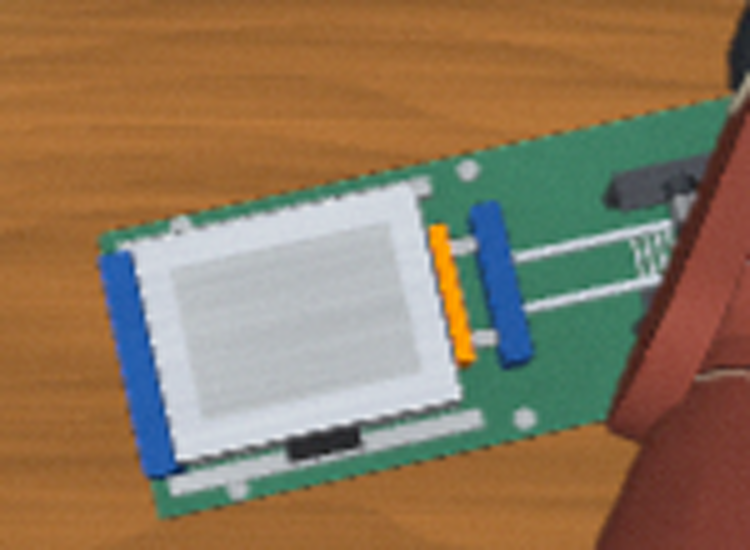

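>>> drive_tool(moves=[0,0,0,0,0,0,0.4,0,0,0,0,0,0,0.2,0,0,0,0,0,-0.002,0.05,0,0,0,0,0,-0.003,0.05,0,0,0,0,0,0,0.05])

```text
t: 12.82
tool_pos: [0.5478, -0.1542, 0.0862]
tool_rot: [-3.12, -0.363, 0.001]
contact_force: [0.4, -1.0, 0.7]
opening: 0.081
```

>>> drive_tool(moves=[0,0,0,0,0,0,0.15,0,0,0,0,0,0,0.22,0,0,0,0,0,0.001,0.3,0,0,0,0,0,0.001,0.36,0,0,0,0,0,0.001,0.38])

```text
t: 13.45
tool_pos: [0.5485, -0.1559, 0.0895]
tool_rot: [3.118, 0.362, 0.003]
contact_force: [6.4, -7.5, -7.4]
opening: 0.0529
```

```bash
python3 -c "
from h import *
snap(10);meas(10)"
```

```text
t 13.45 pos [ 0.5485 -0.1559  0.0895] clamp [np.float64(0.0004), np.float64(-0.0017), np.float64(0.0895)] F [ 6.4 -7.5 -7.4] open 0.0529
tool z [ 0.002 -0.002 -1.   ] yaw err deg 179.99
10 {'orange': [(np.float64(0.148), np.float64(0.1565)), (np.float64(0.307), np.float64(0.3195))], 'blue': [(np.float64(0.122), np.float64(0.1405)), (np.float64(0.2895), np.float64(0.3045))], 'lidwhite': (np.float64(0.15950000000000011), np.float64(0.2870000000000002))}
```

>>> drive_tool(moves=[0,0,0,0,0,0,0.4,0,0,0,0,0,0,0.42,0,0,0,0,0,0.001,0.435,0,0,0,0,0,0,0.435,0,0,0,0,0,0,0.435])

```text
t: 14.18
tool_pos: [0.5486, -0.1559, 0.0903]
tool_rot: [3.118, 0.362, 0.002]
contact_force: [3.4, -6.2, -4.7]
opening: 0.0479
```

```bash
python3 -c "
from h import *
snap(11);meas(11)"
```

```text
t 14.175 pos [ 0.5486 -0.1559  0.0903] clamp [np.float64(0.0004), np.float64(-0.0017), np.float64(0.0903)] F [ 3.4 -6.2 -4.7] open 0.0479
tool z [ 0.002 -0.002 -1.   ] yaw err deg 179.99
11 {'orange': [(np.float64(0.148), np.float64(0.1565)), (np.float64(0.307), np.float64(0.3195))], 'blue': [(np.float64(0.1235), np.float64(0.142)), (np.float64(0.2895), np.float64(0.3045))], 'lidwhite': (np.float64(0.15950000000000011), np.float64(0.2870000000000002))}
```

View pics/top11.png

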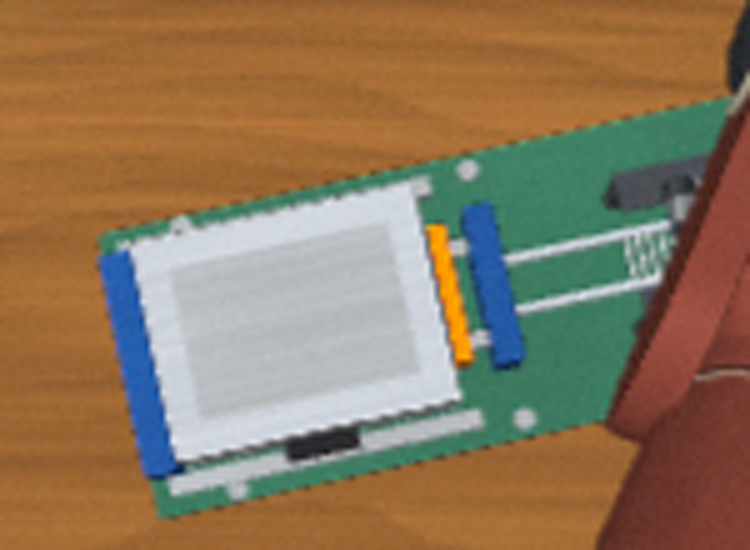

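View pics/side11.png

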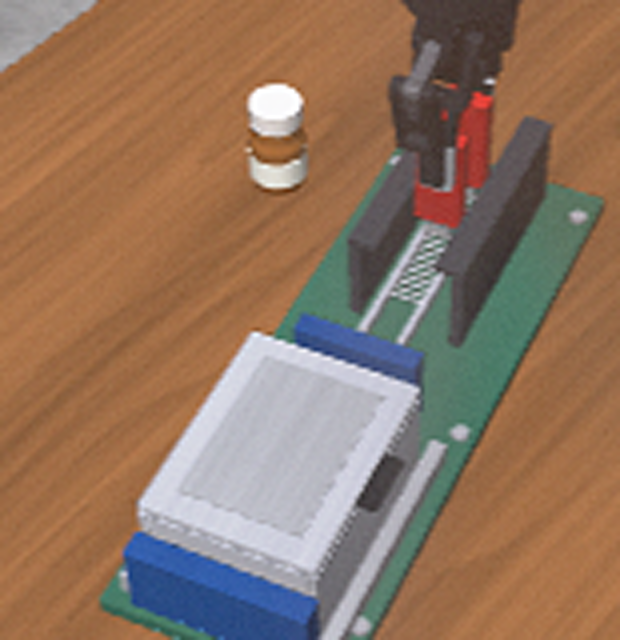

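>>> drive_tool(moves=[0,0,0,0,0,0,0.445,0,0,0,0,0,0,0.455,0,0,0,0,0,0,0.46,0,0,0,0,0,0,0.46,0,0,0,0,0,0,0.46])

```text
t: 14.9
tool_pos: [0.5486, -0.1559, 0.0907]
tool_rot: [3.118, 0.362, 0.002]
contact_force: [2.7, -6.0, -3.1]
opening: 0.0464
```

```bash
python3 -c "
from h import *
snap(12);meas(12)
t=cv2.imread('pics/full_top12.png')[:,:,::-1];a=cv2.imread('pics/full_top8.png')[:,:,::-1]
cv2.imwrite('pics/cmp.png',np.vstack([cv2.resize(q[165:235,200:310,::-1],None,fx=4,fy=4,interpolation=cv2.INTER_CUBIC) for q in(a,t)]))
cv2.imwrite('pics/s12f.png',cv2.imread('pics/full_side12.png'))
"
```

```text
t 14.9 pos [ 0.5486 -0.1559  0.0907] clamp [np.float64(0.0004), np.float64(-0.0017), np.float64(0.0907)] F [ 2.7 -6.  -3.1] open 0.0464
tool z [ 0.002 -0.002 -1.   ] yaw err deg 179.99
12 {'orange': [(np.float64(0.148), np.float64(0.1565)), (np.float64(0.307), np.float64(0.3195))], 'blue': [(np.float64(0.1245), np.float64(0.1425)), (np.float64(0.2895), np.float64(0.3045))], 'lidwhite': (np.float64(0.15950000000000011), np.float64(0.2870000000000002))}
```

View pics/cmp.png

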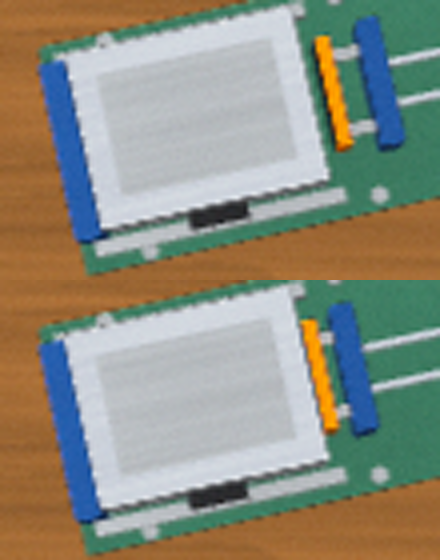

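View pics/s12f.png

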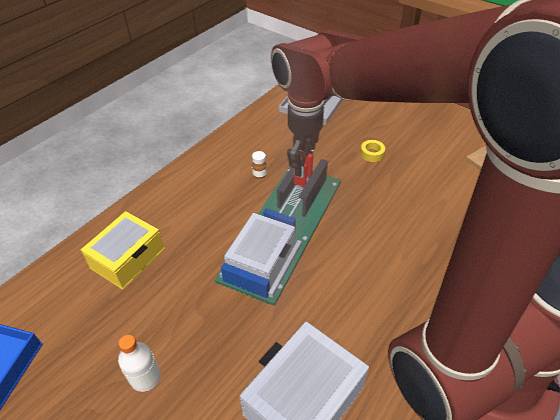

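```bash
python3 -c "
import cv2,numpy as np
g=lambda k:cv2.imread(f'pics/full_top{k}.png',0)[172:222,228:275].astype(np.float32)
w=cv2.createHanningWindow((47,50),cv2.CV_32F)
for k in (5,7,9,10,11,12): print(k,cv2.phaseCorrelate(g(8),g(k),w))
"
```

```text
5 ((-0.04889461176543364, 0.07344742709032204), 1.0244340030352275)
7 ((0.017442030458415303, 0.0818868797443919), 1.0062519526481628)
9 ((-0.07446561426066012, -0.026271371278461686), 1.046559157371521)
10 ((-0.18852513428488393, -0.013121190047190368), 1.0312097277243932)
11 ((-0.19675823568686468, 0.0070329007651324105), 0.9991295329729716)
12 ((-0.26828035576944487, 0.010666313423246976), 1.0619136693080267)
```

>>> drive_tool(moves=[0,0,0,0,0,0,0.47,0,0,0,0,0,0,0.475,0,0,0,0,0,0,0.475,0,0,0,0,0,0,0.475,0,0,0,0,0,0,0.475])

```text
t: 15.62
tool_pos: [0.5486, -0.1559, 0.0909]
tool_rot: [3.118, 0.362, 0.002]
contact_force: [3.0, -5.8, -1.3]
opening: 0.045
```

>>> drive_tool(moves=[0,0,0,0,0,0,0.475,0,0,0,0,0,0,0.475,0,0,0,0,0,0,0.475,0,0,0,0,0,0,0.475,0,0,0,0,0,0,0.475])

```text
t: 16.25
tool_pos: [0.5486, -0.1559, 0.0909]
tool_rot: [3.118, 0.362, 0.002]
contact_force: [2.2, -5.9, -1.7]
opening: 0.0453
```

```bash
python3 -c "
from h import *
snap(13);meas(13)
g=lambda k:cv2.imread(f'pics/full_top{k}.png',0)[172:222,228:275].astype(np.float32)
w=cv2.createHanningWindow((47,50),cv2.CV_32F)
print(cv2.phaseCorrelate(g(8),g(13),w))
"
```

```text
t 16.25 pos [ 0.5486 -0.1559  0.0909] clamp [np.float64(0.0004), np.float64(-0.0018), np.float64(0.0909)] F [ 2.2 -5.9 -1.7] open 0.0453
tool z [ 0.002 -0.002 -1.   ] yaw err deg 179.99
13 {'orange': [(np.float64(0.148), np.float64(0.1565)), (np.float64(0.307), np.float64(0.3195))], 'blue': [(np.float64(0.125), np.float64(0.1435)), (np.float64(0.2895), np.float64(0.3045))], 'lidwhite': (np.float64(0.15950000000000011), np.float64(0.2870000000000002))}
((-0.17137219316967034, 0.019552089266927197), 1.0335802245140076)
```

View pics/side13.png

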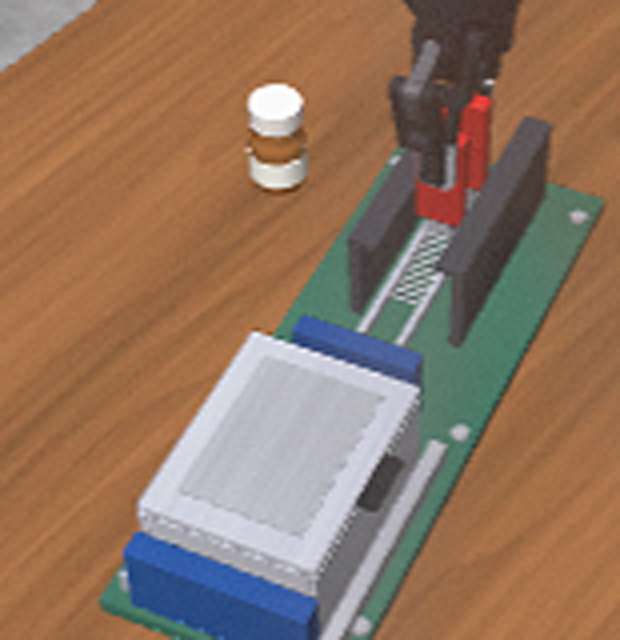

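Pad compression is about 8 mm (31 mm free spacing, 23 mm now). The tin stopped moving while the load rose past its friction, so it rests on the fixed jaw. I'm handing in.

```bash
python3 -c "
from h import *
ctrl.finish_job(); st()"
```

```text
the job is handed in; nothing more can be done
the job is handed in; nothing more can be done
```

I closed the lid with the shut fingers pressing it down gently. Then I made four full trigger squeezes, each but the last followed at once by a full release; the fourth I held for a look before letting it go. A fifth, partial squeeze is still held. I handed the job in at about 16 s.

Last checks, all from the camera images and the arm's own readings (no verdict is reported):
- **Lid:** it looks flat and closed in both views.
- **Pad:** pushed in about 8 mm, give or take about 1 mm, so slightly over half of its 14 mm travel.
- **Trigger:** the finger opening reads 45 mm, about 10 mm of travel on each bar, with the fingers still holding it.
- **Bystanders:** the vial, bottle and tape roll look unmoved by eye; I did not measure them.

Contact with the fixed jaw is inferred, not measured. The tin slid only about 0.5 mm against an expected gap of about 1 mm. It then stayed still while the pad force rose from about 5 N to 8 N, which is above its 4 to 6 N friction.

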